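# Check a bowed safety edge with a floating push

### The arm

A 6-joint arm with a two-finger parallel gripper is mounted at the origin on the work surface. World frame = base frame: x ahead of the robot, y to its left, z up, the work surface at z = 0. Lengths are in m, angles in rad, forces in N, time in s.
With the tool pointing down it reaches from about 0.3 to 0.875 m from the base axis. Payload 6.4 kg.
Tool frame: the origin (TCP) lies between the finger pads; the fingertips stand 19 mm ahead of it and the grasp point (between the pads) is the TCP (ctrl.nose_length is the distance from the TCP to the fingertips, in m); z points along the fingers, y is the line along which they close (so a half turn about z gives the same grasp; the last joint's range is limited). The gripper opens to 88 mm and grips with 3 to 60 N. Pads are 18 mm wide; open, the fingers measure 123 mm over their backs; the gripper's body (75 mm by 187 mm) begins 45 mm behind the grasp point.
Start: joints at [-1.343, 0.181, 1.607, -0, 1.354, -0.206], TCP at [0.242, -0.522, 0.258] pointing down, gripper open.
Joint ranges: [-2.99, 2.99], [-0.89, 2.07], [0.3, 2.58], [-1.14, 4.28], [0, 2.63], [-3.12, 3.12]. Speed limits (rad/s): [2.57, 2.57, 3.01, 3.14, 3.14, 3.14].

### API

Orientations are given as a unit quaternion [x, y, z, w].
In Python, from cell import ctrl, viewer, workorder, finder gives the robot as it stands.
- The arm moves only by the shell command python3 -m pendant 'ROWS' [FORCE]. ROWS is JSON, a list of rows, each an object with "xyz": the shift along the tool's x, y, z scaled (see below), a list of three; "spin": the turn about the tool's z scaled (see below); "fingers": the closure, from -1 (fully open) to 1 (shut). A call has 1 to 8 rows; each row shifts and turns the commanded pose from where the row before left it, along the tool's axes as they then stand; what a row does not reach is not made up. The controller multiplies each number of a shift by 50 mm and each number of a turn by 6 degrees. A row lasts 1/8 s, in which the tool goes at most 62.5 mm and 10.7 degrees, less where a joint would pass 70% of its speed; a pose out of reach is approached as far as the arm can. A call with a number of a shift or a turn outside -1 to 1 is refused whole. A call with a gripper value outside its range is refused whole. The fingers move at their own pace and stop on an object; FORCE is the grip in N (left out, the last holds). Time passes only in rows, so rows that do not move let the fingers close. It gives the time, the measured TCP pose, the force, the opening and the grip force at its end, in the units of the state.
- ctrl.get_obs(): the state, without advancing time (a new reading comes with each control period).
- viewer.get_image(name): name is "scene" or "top" or "wrist"; returns the picture (480x640x3 uint8, red, green, blue); there is no depth.
- viewer.camera_info(name): a dict with "vertical_fov" (degrees; the focal length in pixels is half the picture's height over the tangent of half this angle, whatever the lens; pixels are square), "cx", "cy" (the principal point, pixels), "R" (3x3) and "t" (3): a world point X has camera coordinates R X + t. Camera axes: x right, y down, z forward; pixel columns grow to the right and rows downward; lengths in m; the calibration is good to about 2 mm. A picture is of the moment at which its call begins: read the wrist's pose just before it. camera_info takes no time and is no camera call; for the wrist camera it gives the pose at the moment of the call.
- workorder.job_done(): hands the job in; it is judged then, once.
Trained networks look in the newest picture that a camera, given by its name, has taken for a name from the list of things; names that differ only in an ending like _2 or _b are one class to them, and where a whole thing is asked for, a point or a joint stands for the part that bears it (a point fixed in the world has none). Each returns a list of dicts, best first, with "score" (0 to 1); they miss things now and then, are a little off and sometimes report something else, mostly with a low value. They report only what shows in the picture. A call takes as long as a camera call.
- finder.masks_of(camera, label): "region" (480x640 bool, what is visible of it) and "centre" ([column, row] in pixels, amid what is visible of it).
- finder.pinpoint(camera, label): "centre" ([column, row] in pixels: a listed point, or the origin of a listed thing).
The state is a dict: "clock": time; "qpos": joint angles; "joint_vel": joint speeds; "joint_torque": joint torques, N m; "tool_pos": TCP position; "eef_rot": TCP orientation; "contact_force": force on the tool from outside, world axes, zero at the start; "wrist_torque": the same for the moment, N m; "finger_gap": opening from 0.0 (shut) to 1.0 (fully open); "finger_force": force on a finger pad.
Only numpy, scipy, OpenCV 4.12 (cv2) and the standard library are available. Lean on these libraries where they do the work, as an engineer would, in place of code of your own. Each camera call takes 0.05 s, during which the arm holds its last target. There are 200 camera calls.

### The job

Check the bowed yellow safety edge on the analyser's top-heavy tilting hood. With closed fingertips push its red left end away from you until the hood lifts off its rest and floats, then slide along the edge to the green right end without letting go, all the way with the hood floating (never back on its rest, never over backwards) and the edge pressed 5 to 90 mm in (about 2.2 to 5.6 N); keep that up for one second at each end. Then ease the hood gently back onto its rest, take the hand away, and leave the other things on the bench alone.

Things in the scene. Friction and masses are not known exactly. Their poses are not given: they have to be found in the camera images.
- base: White fixed base, 340 mm deep, 400 wide, plate 26 high, with two 135 mm high cheeks left and right carrying the hood's hinge. Origin on the bench under the hinge axis; x points away from the robot (the push direction), y left along the hinge axis, z up. Position and yaw vary.
- hood (a joint): Tilt (rad) of the white hood, 330 mm wide, 75 to 110 deep, 3.6 kg nominal (hidden, 0.85 to 1.15 of it). 0 = on its rest, leaning 0.24 rad towards the robot; grows as its top moves away; upright at 0.24, rear stop 0.50. Top-heavy and unstable: with the finger held still it falls one way or the other (time constant 0.5 s). Inertia 0.075 kg m2, hinge damping 0.7 N m s/rad.
- trunnion (a point): Middle of the hood's hinge axis, 85 mm above the bench, straight above the base's origin. The hood's frame starts here: x is base x turned by the lean (0.24 - joint hood, towards the robot), z runs to its top. Its front face lies at x = -0.043, so 137 mm behind the middle of the safety edge when that is fully out.
- hood_top (a point): Middle of the hood's top, 260 mm from the hinge. Horizontal push on the safety edge that just balances the hood, nominal mass: 5.6 N at joint hood 0.00 (edge pressed 89 mm in), 5.0 at 0.04 (74), 4.3 at 0.08 (59), 3.7 at 0.12 (43), 3.1 at 0.16 (27), 2.45 at 0.20 (11). To stay floating press deeper as it leans nearer, ease off as it moves away, by more than 0.4 mm per mrad.
- edge (a joint): How far the safety edge is pressed in towards the hood (m), along the hood's x: 0 = fully out, 0.12 = end of travel. Its spring pushes back with 2.0 N + 35 N/m x value, plus up to 0.4 N from its own 150 g weight while it leans. Light damping.
- edge_mid (a point): Centre of the safety edge at its middle: a yellow round bar, slippery plastic (friction 0.12), 30 mm thick, 260 long, 270 mm above the bench at rest, on two rods. In the hood's frame it lies at x = -0.18 + joint edge, y = 0, z = 0.235. Bowed in plan, an arc of radius 350 mm: the middle is nearest the robot, the ends 25 mm further back. Axes: x to the hood, y left, z up.
- edge_red (a point): Centre of the bar at its red end piece (left, +y), 110 mm from the middle and 18 mm further back; the red piece begins 100 mm from the middle. At the red end means 85 mm or more from the middle.
- edge_green (a point): Centre of the bar at its green end piece (right, -y), 110 mm from the middle and 18 mm further back. At the green end means 85 mm or more from the middle.
- glove_box: Bystander: carton of gloves, 120 x 130 x 90 mm, origin under its centre.
- mouse: Bystander: grey computer mouse, 110 x 62 x 32 mm, origin under its centre.
- reagent: Bystander: amber jar with blue cap, 70 mm diameter, 130 mm high, origin under its centre.

How it is judged:
On the way, in this order (a step that is already met when the one before it is completed fails the run):
1. fingertips at the red end, hood floating and edge pressed 5 to 90 mm in, for 1 s (value of joint edge between 0.005 and 0.09 m and value of joint hood between 0.015 and 0.24 rad and contact force between the fingers and base above 0.3 N and x of the grasp point in the frame of edge_mid above -0.09 m and z of the grasp point in the frame of edge_mid between -0.06 and 0.06 m and y of the grasp point in the frame of edge_mid above 0.085 m), for 0.9 s.
2. the same at the middle of the edge (value of joint edge between 0.005 and 0.09 m and value of joint hood between 0.015 and 0.24 rad and contact force between the fingers and base above 0.3 N and x of the grasp point in the frame of edge_mid above -0.09 m and z of the grasp point in the frame of edge_mid between -0.06 and 0.06 m and y of the grasp point in the frame of edge_mid between -0.02 and 0.02 m), for 0.05 s.
3. the same at the green end, for 1 s (value of joint edge between 0.005 and 0.09 m and value of joint hood between 0.015 and 0.24 rad and contact force between the fingers and base above 0.3 N and x of the grasp point in the frame of edge_mid above -0.09 m and z of the grasp point in the frame of edge_mid between -0.06 and 0.06 m and y of the grasp point in the frame of edge_mid below -0.085 m), for 0.9 s.
At the end, for the whole second after the job is handed in: Hood back on its rest (within 0.02 rad) and still, edge fully out (within 5 mm), bystanders within 30 mm of where they stood (value of joint hood below 0.02 rad and value of joint edge below 0.005 m and velocity of joint hood between -0.03 and 0.03 rad/s and distance of each of glove_box, mouse, reagent from where it was at the start of the episode below 0.03 m and angle between reagent's own z axis and vertical below 0.15 rad); the robot touches nothing.
It fails at once if between the ends (within 75 mm of the middle) the fingertips at the edge let it go slack, press it in too far, or let the hood sit on its rest or go over upright (y of the grasp point in the frame of edge_mid between -0.075 and 0.075 m and x of the grasp point in the frame of edge_mid above -0.06 m and z of the grasp point in the frame of edge_mid between -0.07 and 0.07 m and not (value of joint edge between 0.004 and 0.092 m and value of joint hood between 0.008 and 0.26 rad)).
It fails at once if the hood goes over backwards (value of joint hood above 0.36 rad).
It fails at once if the hood is dropped onto its rest (velocity of joint hood below -0.6 rad/s).
It fails at once if the analyser is pushed harder than 18 N (contact force between the arm and base above 18 N).
It fails at once if a bystander is disturbed (distance of any of glove_box, mouse, reagent from where it was at the start of the episode above 0.03 m).
It also fails if it takes over 64 s, if anything falls off the work surface, if the arm or the gripper's body presses on something with over 40 N, if the wrist force passes 120 N, or if a joint passes its speed limit or range.

## Working session

There is one attempt and no reset: what is moved stays moved. The work goes in short steps, Python scripts to look and compute and a shell command to move; the robot and the scene stay as the last step left them, time stands still between calls to the robot, and variables do not carry over. Pictures are saved under pics/ and viewed, at most 10 in all, crops included, and the job is handed in when it is done.

```bash
ls; mkdir -p pics; python3 - <<'E'
from cell import ctrl, viewer, finder
import numpy as np, cv2, json
o=ctrl.get_obs(); print({k:np.round(v,3).tolist() for k,v in o.items()}, ctrl.nose_length)
im=[]
for c in ("scene","top"):
    p=viewer.get_image(c); im.append(cv2.resize(p[:,:,::-1],(400,300) if 0 else (640,480)))
    i=viewer.camera_info(c); print(c,i["vertical_fov"],i["cx"],i["cy"],np.round(i["R"],4).tolist(),np.round(i["t"],4).tolist())
    cv2.imwrite(f"pics/{c}0.png",im[-1])
    for l in ("base","trunnion","hood_top","edge_mid","edge_red","edge_green","glove_box","mouse","reagent"):
        r=finder.pinpoint(c,l); print(l,[(np.round(q["centre"],1).tolist(),round(q["score"],2)) for q in r[:2]])
E
```

```text
pics
{'clock': 0.0, 'qpos': [-1.343, 0.181, 1.608, -0.0, 1.354, -0.206], 'joint_vel': [0.001, 0.001, 0.002, -0.001, -0.001, 0.001], 'joint_torque': [-0.0, -43.386, -34.185, 0.07, 0.039, -0.0], 'tool_pos': [0.242, -0.521, 0.257], 'eef_rot': [0.977, 0.215, -0.0, -0.001], 'contact_force': [0.002, 0.43, -0.239], 'wrist_torque': [-0.025, -0.036, -0.022], 'finger_force': 0.0, 'finger_gap': 1.001} 0.019
scene 42.294501862514664 326.9852598345156 239.27051056595133 [[-0.8629, 0.5053, 0.0121], [0.3967, 0.692, -0.6031], [-0.3132, -0.5156, -0.7976]] [0.4652, -0.0928, 1.9733]
base [([295.6, 308.1], 0.86)]
trunnion [([296.5, 296.9], 0.85)]
hood_top [([312.3, 223.2], 0.86)]
edge_mid [([361.5, 202.9], 0.91)]
edge_red [([385.0, 235.5], 0.64)]
edge_green [([331.4, 188.0], 0.81), ([225.3, 182.0], 0.24)]
glove_box [([399.1, 429.2], 0.8), ([296.7, 307.2], 0.32)]
mouse [([286.0, 169.3], 0.57)]
reagent [([224.0, 184.8], 0.56)]
top 55.6052455940636 312.8348093683892 240.51921794102904 [[-0.0185, -0.9994, 0.0298], [-0.9915, 0.0145, -0.1297], [0.1292, -0.032, -0.9911]] [-0.0034, 0.5511, 1.2539]
base [([290.3, 204.8], 0.82)]
trunnion []
hood_top [([298.9, 201.5], 0.68)]
edge_mid []
edge_red [([262.1, 275.0], 0.57)]
edge_green [([464.5, 279.3], 0.65), ([358.6, 260.1], 0.58)]
glove_box [([143.5, 226.3], 0.65)]
mouse [([468.3, 282.2], 0.85)]
reagent [([471.9, 212.1], 0.91)]
```

View pics/scene0.png

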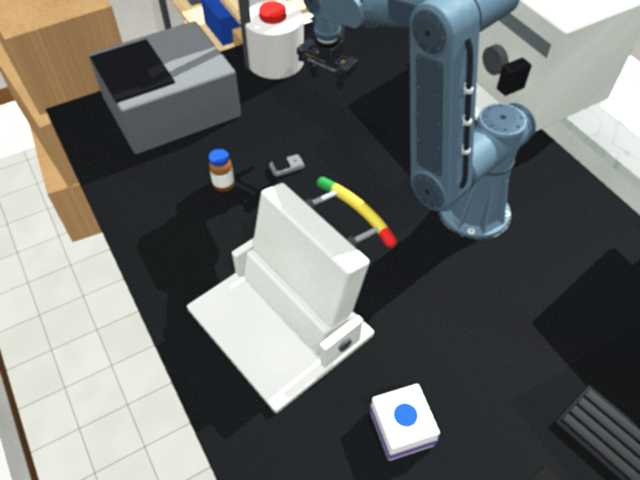

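View pics/top0.png

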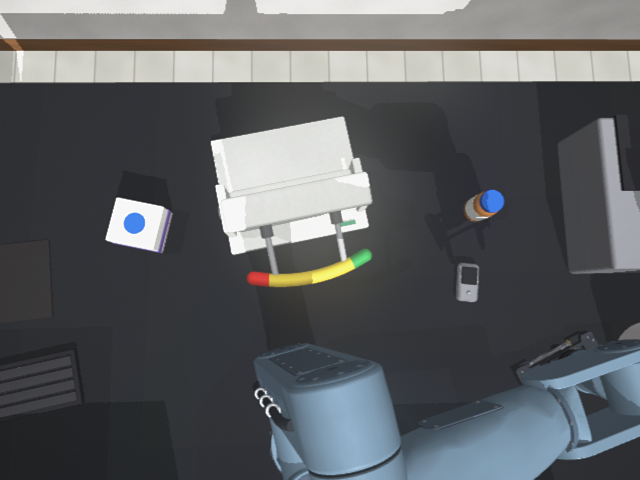

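```bash
cat > geo.py <<'E'
import numpy as np
from cell import viewer
def edge_pt(y,th=0,e=0):   # base frame, centre of bar at lateral y
    sag=.35-np.sqrt(.35**2-y*y); p=.24-th; x=-.18+e+sag; z=.235
    return np.array([x*np.cos(p)-z*np.sin(p), y, .085+x*np.sin(p)+z*np.cos(p)])
def hood_pt(x,y,z,th=0):
    p=.24-th; return np.array([x*np.cos(p)-z*np.sin(p), y, .085+x*np.sin(p)+z*np.cos(p)])
def proj(i,X):
    c=np.asarray(i["R"])@X+np.asarray(i["t"]); f=240/np.tan(np.radians(i["vertical_fov"]/2))
    return np.array([i["cx"]+f*c[0]/c[2], i["cy"]+f*c[1]/c[2]])
def world(b,P):
    c,s=np.cos(b[2]),np.sin(b[2]); return np.array([b[0]+c*P[0]-s*P[1], b[1]+s*P[0]+c*P[1], P[2]])
def ray(i,uv,z):
    f=240/np.tan(np.radians(i["vertical_fov"]/2)); R=np.asarray(i["R"]);t=np.asarray(i["t"])
    d=R.T@np.array([(uv[0]-i["cx"])/f,(uv[1]-i["cy"])/f,1]); o=-R.T@t
    return o+d*(z-o[2])/d[2]
E
python3 - <<'E'
from geo import *
from cell import finder
from scipy.optimize import least_squares
import cv2
I={c:viewer.camera_info(c) for c in("scene","top")}
P={"base":np.zeros(3),"trunnion":np.array([0,0,.085]),"hood_top":hood_pt(0,0,.26),"edge_mid":edge_pt(0),"edge_red":edge_pt(.11),"edge_green":edge_pt(-.11)}
M=[("scene","base",(295.6,308.1)),("scene","trunnion",(296.5,296.9)),("scene","hood_top",(312.3,223.2)),("scene","edge_mid",(361.5,202.9)),("scene","edge_red",(385,235.5)),("scene","edge_green",(331.4,188)),
("top","base",(290.3,204.8)),("top","hood_top",(298.9,201.5)),("top","edge_red",(262.1,275)),("top","edge_green",(358.6,260.1))]
f=lambda b:np.concatenate([proj(I[c],world(b,P[l]))-uv for c,l,uv in M])
s=least_squares(f,[.7,.05,.17],loss="soft_l1"); b=s.x
print(b,np.round(f(b).reshape(-1,2),1).tolist())
# colour check: silhouette ends of bar, centroid of end pieces
for c in I:
    h=cv2.cvtColor(cv2.imread(f"pics/{c}0.png"),cv2.COLOR_BGR2HSV)
    for l,m in(("edge_red",((h[...,0]<8)|(h[...,0]>172))&(h[...,1]>170)&(h[...,2]>100)),("edge_green",(h[...,0]>50)&(h[...,0]<85)&(h[...,1]>120)&(h[...,2]>60))):
        y,x=np.nonzero(m); u=proj(I[c],world(b,P[l])); k=np.hypot(x-u[0],y-u[1])<25
        print(c,l,k.sum(),x[k].mean(),y[k].mean(),"pred",u)
for l in P: print(l,world(b,P[l]).round(3))
for l,uv in(("glove",(143.5,226.3)),("mouse",(468.3,282.2)),("reagent",(471.9,212.1))): print(l,ray(I["top"],uv,0).round(3))
E
```

```text
[0.66317952 0.03877329 0.17379013] [[0.3, 1.2], [-1.5, -3.7], [-0.3, 0.4], [0.6, 4.3], [1.5, -0.2], [-1.6, -2.9], [4.0, -0.3], [-0.9, -1.8], [0.8, 3.8], [-1.2, 0.4]]
scene edge_red 225 387.80444444444447 237.5822222222222 pred [386.51243077 235.25974769]
scene edge_green 193 324.42487046632124 182.85492227979276 pred [329.78573778 185.1366195 ]
top edge_red 250 258.4 278.388 pred [262.9337336  278.75853276]
top edge_green 182 361.54945054945057 258.2032967032967 pred [357.42552179 260.54794184]
base [0.663 0.039 0.   ]
trunnion [0.663 0.039 0.085]
hood_top [0.602 0.028 0.338]
edge_mid [ 0.436 -0.001  0.27 ]
edge_red [0.434 0.11  0.275]
edge_green [ 0.472 -0.106  0.275]
glove [0.604 0.476 0.   ]
mouse [ 0.427 -0.464  0.   ]
reagent [ 0.634 -0.488  0.   ]
```

```bash
python3 -m pendant '[{"xyz":[0,0,-0.2],"spin":0.83,"fingers":1},{"xyz":[0,0,-0.2],"spin":0.82,"fingers":1},{"xyz":[0,0,-0.16],"spin":0.82,"fingers":1},{"xyz":[0,-0.4,0],"spin":0,"fingers":1}]' 10
python3 -m pendant '[{"xyz":[0.2,-0.7,0],"spin":0,"fingers":1},{"xyz":[0.2,-0.7,0],"spin":0,"fingers":1},{"xyz":[0.2,-0.7,0],"spin":0,"fingers":1},{"xyz":[0.2,-0.7,0],"spin":0,"fingers":1},{"xyz":[0.2,-0.7,0],"spin":0,"fingers":1},{"xyz":[0.2,-0.7,0],"spin":0,"fingers":1},{"xyz":[0.2,-0.7,0],"spin":0,"fingers":1},{"xyz":[0.2,-0.7,0],"spin":0,"fingers":1}]'
python3 - <<'E'
from geo import *
from cell import ctrl
import cv2
b=(.6632,.0388,.1738)
o=ctrl.get_obs();p=np.array(o["tool_pos"]);d=p[:2]-b[:2];c,s=np.cos(b[2]),np.sin(b[2])
q=o["eef_rot"]; print(c*d[0]+s*d[1],-s*d[0]+c*d[1],p[2],"yaw",2*np.arctan2(q[1],q[0]),o["contact_force"],o["finger_gap"])
i=viewer.camera_info("scene"); im=cv2.imread("pics/scene0.png"); big=cv2.resize(im[160:340,170:410],None,fx=3.3,fy=3.3,interpolation=cv2.INTER_CUBIC)
for x in(-.043,.032,.067):
  for y in(.165,-.165):
    for z in(.26,.235,.1):
      for th,cl in((0,(0,0,255)),):
        u=(proj(i,world(b,hood_pt(x,y,z,th)))-[170,160])*3.3
        cv2.circle(big,(int(u[0]),int(u[1])),3,cl,-1); cv2.putText(big,f"{x*1000:.0f},{z*1000:.0f}",(int(u[0])+4,int(u[1])),0,.4,(255,0,255),1)
cv2.imwrite("pics/c1.png",big); print(big.shape)
E
```

```text
clock: 1.5
tool_pos: [0.2382, -0.5029, 0.2865]
eef_rot: [0.996, 0.087, 0.0, 0.001]
contact_force: [0.1, 1.0, -1.2]
finger_gap: 0.572
finger_force: 0.0
clock: 2.5
tool_pos: [0.2682, -0.2113, 0.2858]
eef_rot: [0.996, 0.087, 0.0, 0.0]
contact_force: [0.6, 0.6, -0.2]
finger_gap: 0.008
finger_force: 0.0
-0.4323190174056255 -0.17802800657425988 0.28582741522005545 yaw 0.17474926333233035 [ 0.59061321  0.59385657 -0.22430528] 0.0076277837069633056
(594, 792, 3)
```

View pics/c1.png

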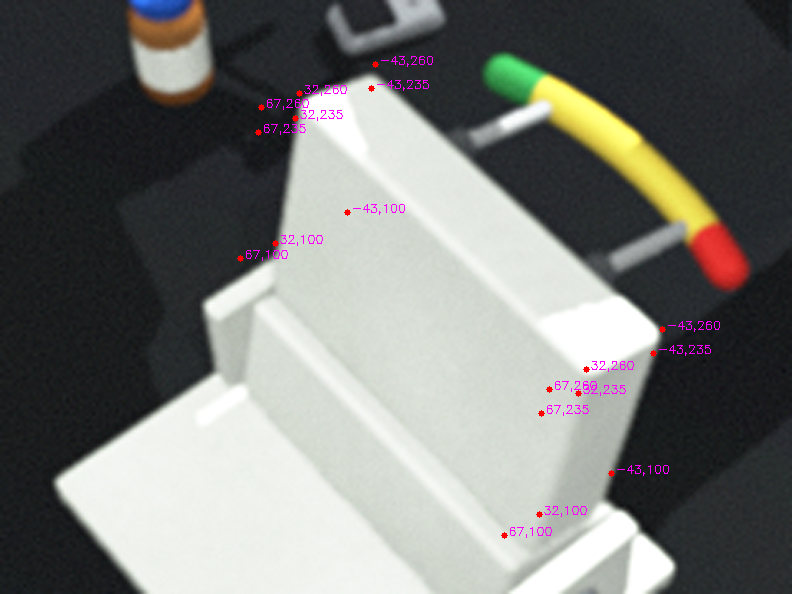

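```bash
cat > k.py <<'E'
# usage: k.py NROWS DY_BASE_PER_ROW(mm) THETA_TARGET  -> tracks tilt, updates filter, prints plan of next rows
import sys,json,os,cv2
from geo import *
from cell import ctrl
from scipy.optimize import least_squares
B=(.6632,.0388,.1738); DT=.0125
TT=np.array([0,.04,.08,.12,.16,.2]); PB=np.array([5.6,5.0,4.3,3.7,3.1,2.45]); EB=np.array([.089,.074,.059,.043,.027,.011])
def ht(th,e): p=.24-th; return (-.18+e)*np.sin(p)+.235*np.cos(p)
def Ge(th,e): p=.24-th; return 1.47*((.18-e)*np.cos(p)+.235*np.sin(p))
GH=np.polyfit(TT,PB*ht(TT,EB)-Ge(TT,EB),1)
def edge(x,Y,th):
    p=.24-th; ya=max(abs(Y)-.0175,0); xm=x+.009-.35+np.sqrt(.365**2-ya*ya)
    return np.clip((xm+.235*np.sin(p))/np.cos(p)+.18,0,.12)
def push(th,e): p=.24-th; return np.where(e>0,(2+35*e+1.47*np.sin(p))/np.cos(p),0)
def step(th,w,k,x,Y):
    e=edge(x,Y,th); a=(push(th,e)*ht(th,e)-k*np.polyval(GH,th)-Ge(th,e)-.7*w)/.075
    w=w+a*DT; th=th+w*DT; r=th<=0
    return np.where(r,0,th),np.where(r,np.maximum(w,0),w),a
def tcp(o):
    p=np.array(o["tool_pos"]);d=p[:2]-B[:2];c,s=np.cos(B[2]),np.sin(B[2]); f=o["contact_force"]
    return c*d[0]+s*d[1],-s*d[0]+c*d[1],p[2],c*f[0]+s*f[1]
C=[(-.043,.165,.26),(.032,.165,.26),(-.043,-.165,.26),(.032,-.165,.26)]
def tilt(img,g):
    i=viewer.camera_info("scene"); G=lambda a:cv2.cvtColor(a,cv2.COLOR_BGR2GRAY)
    ref=G(cv2.imread("pics/scene0.png")); P0=np.array([proj(i,world(B,hood_pt(*c))) for c in C])
    d=lambda t:np.array([proj(i,world(B,hood_pt(*c,t))) for c in C])-P0
    a=P0.astype(np.float32)[:,None]; b=(P0+d(g)).astype(np.float32)[:,None]
    q,st,_=cv2.calcOpticalFlowPyrLK(ref,G(img[:,:,::-1].copy()),a,b.copy(),winSize=(25,25),maxLevel=2,flags=cv2.OPTFLOW_USE_INITIAL_FLOW)
    m=(q-a)[:,0]; s=[least_squares(lambda t:d(t[0])[j]-m[j],[g]) for j in range(4)]
    t=np.array([v.x[0] for v in s]); return np.median(t),t
if __name__=="__main__":
    n=int(sys.argv[1]); dy=float(sys.argv[2])/1000; tg=float(sys.argv[3])
    rng=np.random.default_rng(); o=ctrl.get_obs(); img=viewer.get_image("scene"); tc=o["clock"]
    o2=ctrl.get_obs(); x,Y,z,F=tcp(o2); t=o2["clock"]
    if os.path.exists("st.npz"):
        S=np.load("st.npz"); th,w,k=S["p"]; x0,Y0,t0,plan=float(S["x"]),float(S["Y"]),float(S["t"]),S["plan"]
    else:
        th=np.zeros(4000);w=th*0;k=rng.uniform(.85,1.15,4000);x0,Y0,t0,plan=x,Y,t,np.zeros(1)
    T=tc-t0; nr=int(round(T/.125)); pl=plan[:nr] if nr and nr<=len(plan) and abs(plan[:nr].sum()-(x-x0))<.004 else np.ones(max(nr,1))
    prof=np.concatenate([[0],np.cumsum(pl)]); prof=(x-x0)*prof/prof[-1] if abs(prof[-1])>1e-3 else prof-prof[-1]*np.linspace(0,1,len(prof))+(x-x0)*np.linspace(0,1,len(prof))
    def run(T0,T1):
        global th,w
        for s in np.arange(T0+DT/2,T1,DT):
            th,w,_=step(th,w,k,x0+np.interp(s,np.linspace(0,max(T,1e-6),len(prof)),prof),Y0+(Y-Y0)*min(s/max(T,1e-6),1))
            w=w+rng.normal(0,.02,th.size)*(th>0)
    run(0,T); pred=th.mean(); m,allm=tilt(img,pred)
    W=np.exp(-.5*np.minimum(((th-max(m,0))/.006)**2,200)); W+=1e-12
    ix=rng.choice(th.size,th.size,p=W/W.sum()); th,w,k=th[ix],w[ix],k[ix]+rng.normal(0,.006,th.size)
    th=np.maximum(th+rng.normal(0,.002,th.size)*(th>0),0); w=w+rng.normal(0,.015,th.size)*(th>0); run(T,t-t0)
    a,ww,kk=th.mean(),w.mean(),k.mean(); e=float(edge(x,Y,a))
    print(f"t{t:.2f} x{x:.4f} Y{Y:.4f} z{z:.3f} F{F:.2f} tilt {m:.4f} {allm.round(3)} pred {pred:.4f} | th {a:.4f} w {ww:.3f}+-{w.std():.3f} k {kk:.3f}+-{k.std():.3f} e {e:.4f} P {float(push(a,e)):.2f}")
    N=12
    def sim(u,full=False):
        A,V,X,yy=a,ww,x,Y; r=[]; L=[]
        for j in range(N):
            for s in range(10): X+=u[j]/10; yy+=(dy/10 if j<n else 0); A,V,ac=step(A,V,kk,X,yy)
            E=edge(X,yy,A); r+=[(A-tg)/.04,V/.3,max(0,E-.08)/.004,max(0,.015-E)/.004,max(0,.03-A)/.01,max(0,A-.19)/.01]; L.append((A,V,E))
        r+=[(A-tg)/.01,V/.02,ac/.1]; r+=list(u/.015); r+=list(np.diff(u)/.015)
        return np.array(L,float) if full else np.array(r,float)
    s=least_squares(sim,np.full(N,1e-4),bounds=(-.03,.03),diff_step=1e-4,x_scale=.01,max_nfev=60)
    L=sim(s.x,True); u=np.round(s.x/.05,2)
    print("rows x:",u[:n].tolist(),"next",u[n:n+3].tolist()," y:",-dy/.05)
    print("pred th",L[:,0].round(3).tolist(),"e",L[:n,2].round(3).tolist())
    np.savez("st.npz",p=np.array([th,w,k]),x=x,Y=Y,t=t,plan=u*.05)
E
python3 -m pendant '[{"xyz":[0.39,-0.71,0],"spin":0,"fingers":1},{"xyz":[0.39,-0.71,0],"spin":0,"fingers":1},{"xyz":[0.39,-0.71,0],"spin":0,"fingers":1},{"xyz":[0.39,-0.71,0],"spin":0,"fingers":1},{"xyz":[0.39,-0.71,0],"spin":0,"fingers":1},{"xyz":[0.39,-0.71,0],"spin":0,"fingers":1},{"xyz":[0.39,-0.71,0],"spin":0,"fingers":1},{"xyz":[0.39,-0.71,0],"spin":0,"fingers":1}]'
python3 k.py 4 0 0.1
```

```text
clock: 3.5
tool_pos: [0.3727, 0.0959, 0.286]
eef_rot: [0.996, 0.088, 0.001, 0.0]
contact_force: [0.2, -0.4, 0.5]
finger_gap: 0.004
finger_force: 0.0
t3.55 x-0.2751 Y0.1096 z0.286 F-1.69 tilt -0.0034 [ 0.014 -0.007 -0.009 -0.   ] pred 0.0000 | th 0.0000 w 0.000+-0.000 k 0.993+-0.086 e 0.0000 P 0.00
rows x: [0.0, 0.0, 0.0, 0.0] next [0.0, 0.0, 0.0]  y: -0.0
pred th [0.0, 0.0, 0.0, 0.0, 0.0, 0.0, 0.0, 0.0, 0.0, 0.0, 0.0, 0.0] e [0.0, 0.0, 0.0, 0.0]
```

```bash
sed -i 's#pics/scene0.png"));#pics/ref.png"));#; s#t=np.array(\[v.x\[0\] for v in s\]); return np.median(t),t#t=np.array([v.x[0] for v in s]); jt=least_squares(lambda t:(d(t[0])-m).ravel()/.5,[g],loss="soft_l1").x[0]; return jt,t#' k.py; grep -n "ref.png\|jt=" k.py | cut -c1-80
python3 - <<'E'
from cell import viewer
import cv2
cv2.imwrite("pics/ref.png",viewer.get_image("scene")[:,:,::-1])
E
python3 -m pendant '[{"xyz":[0.1,0.04,0],"spin":0,"fingers":1},{"xyz":[0.3,0.04,0],"spin":0,"fingers":1},{"xyz":[0.6,0,0],"spin":0,"fingers":1},{"xyz":[0.4,0,0],"spin":0,"fingers":1},{"xyz":[0,0,0],"spin":0,"fingers":1},{"xyz":[0,0,0],"spin":0,"fingers":1}]'
python3 k.py 4 0 0.1
```

```text
25:    ref=G(cv2.imread("pics/ref.png")); P0=np.array([proj(i,world(B,hood_pt(*c
30:    t=np.array([v.x[0] for v in s]); jt=least_squares(lambda t:(d(t[0])-m).ra
clock: 4.35
tool_pos: [0.4409, 0.1017, 0.2852]
eef_rot: [0.996, 0.087, -0.001, 0.0]
contact_force: [-4.0, -1.3, -0.6]
finger_gap: 0.007
finger_force: 1.7
t4.40 x-0.2080 Y0.1006 z0.285 F-4.22 tilt 0.0000 [0. 0. 0. 0.] pred 0.0000 | th 0.0000 w 0.000+-0.000 k 0.994+-0.087 e 0.0382 P 3.79
rows x: [0.07, 0.07, 0.07, 0.07] next [0.07, 0.07, 0.07]  y: -0.0
pred th [0.0, 0.0, 0.0, 0.0, 0.0, 0.0, 0.0, 0.0, 0.0, 0.0, 0.0, 0.0] e [0.042, 0.045, 0.049, 0.053]
```

```bash

python3 -m pendant '[{"xyz":[0.2,0,-0.06],"spin":0,"fingers":1},{"xyz":[0.2,0,-0.06],"spin":0,"fingers":1},{"xyz":[0.2,0,-0.06],"spin":0,"fingers":1}]'
python3 k.py 3 0 0.1; python3 - <<'E'
import cv2; from cell import viewer
a=viewer.get_image("scene")[:,:,::-1]; print(abs(a.astype(int)-cv2.imread("pics/ref.png")).mean()); cv2.imwrite("pics/s2.png",a[100:340,170:490].copy())
E
```

```text
clock: 4.78
tool_pos: [0.4718, 0.1082, 0.2949]
eef_rot: [0.996, 0.088, -0.0, -0.0]
contact_force: [-5.4, 1.4, 0.2]
finger_gap: 0.005
finger_force: 2.6
t4.83 x-0.1753 Y0.1013 z0.295 F-5.25 tilt 0.0047 [0.005 0.005 0.004 0.005] pred 0.0000 | th 0.0000 w 0.000+-0.000 k 0.994+-0.088 e 0.0717 P 5.00
rows x: [0.01, 0.01, 0.01] next [0.01, 0.01, 0.01]  y: -0.0
pred th [0.0, 0.0, 0.0, 0.0, 0.0, 0.0, 0.0, 0.0, 0.0, 0.0, 0.0, 0.0] e [0.072, 0.073, 0.073]
8.046664496527777
```

View pics/s2.png

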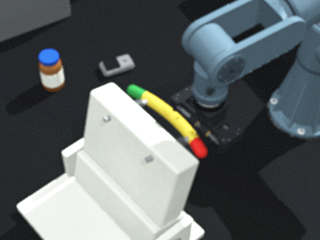

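```bash
sed -i 's#/.006)\*\*2,200)); W+=1e-12#/.003)**2,200)); W+=1e-12#; s#^    ix=rng.choice#    if pred<.001 and m>.003: th=np.maximum(m+rng.normal(0,.001,4000),1e-4); w=rng.uniform(0,.12,4000); k=rng.uniform(.8,.95,4000); W=np.ones(4000)\n    ix=rng.choice#' k.py
python3 k.py 2 0 0.1;python3 k.py 2 0 0.1
```

```text
t4.92 x-0.1764 Y0.1013 z0.295 F-4.76 tilt 0.0056 [0.006 0.006 0.005 0.005] pred 0.0000 | th 0.0068 w 0.005+-0.047 k 0.874+-0.044 e 0.0691 P 4.89
rows x: [0.31, 0.02] next [-0.04, -0.12, -0.13]  y: -0.0
pred th [0.008, 0.021, 0.042, 0.063, 0.081, 0.092, 0.099, 0.101, 0.101, 0.101, 0.1, 0.1] e [0.085, 0.083]
t4.97 x-0.1768 Y0.1013 z0.295 F-4.68 tilt 0.0041 [0.004 0.004 0.004 0.004] pred 0.0068 | th 0.0043 w -0.024+-0.048 k 0.879+-0.044 e 0.0693 P 4.90
rows x: [0.01, 0.01] next [0.01, 0.01, 0.01]  y: -0.0
pred th [0.0, 0.0, 0.0, 0.0, 0.0, 0.0, 0.0, 0.0, 0.0, 0.0, 0.0, 0.0] e [0.071, 0.071]
```

```bash
sed -i 's#^    s=least_squares(sim,np.full(N,1e-4),\(.*\)$#    s=min((least_squares(sim,np.r_[i0,i0,np.zeros(N-2)]+1e-4,\1 for i0 in(0,.01)),key=lambda r:r.cost)#' k.py
python3 -m pendant '[{"xyz":[0.3,0,0],"spin":0,"fingers":1},{"xyz":[0.05,0,0],"spin":0,"fingers":1}]'
python3 k.py 2 0 0.1
```

```text
clock: 5.22
tool_pos: [0.4889, 0.1111, 0.2949]
eef_rot: [0.996, 0.088, -0.0, -0.0]
contact_force: [-7.2, -0.1, 1.4]
finger_gap: 0.007
finger_force: 3.2
t5.28 x-0.1593 Y0.1014 z0.295 F-6.15 tilt 0.0003 [-0.028  0.    -0.003  0.   ] pred 0.0098 | th 0.0049 w 0.066+-0.045 k 0.917+-0.027 e 0.0871 P 5.55
rows x: [0.05, 0.06] next [-0.1, -0.09, -0.09]  y: -0.0
pred th [0.017, 0.038, 0.065, 0.093, 0.121, 0.148, 0.175, 0.203, 0.237, 0.279, 0.331, 0.361] e [0.087, 0.086]
```

```bash
python3 - <<'E'
s=open('k.py').read()
i=s.index("    N=12"); 
s=s[:i]+'''    N=10; A,V,X,yy=a,ww,x,Y; u=[]; L=[]
    for j in range(N):
        A1,V1=A+V*.06,V   # aim at mid-row state
        yn=yy+(dy if j<n else 0); ad=6.25*np.clip(tg-A1,-.05,.05)-5*V1
        es=np.linspace(0,.12,481); tq=push(A1,es)*ht(A1,es)-kk*np.polyval(GH,A1)-Ge(A1,es)-.7*V1-.075*ad
        xs=np.linspace(X-.02,X+.02,81); xn=xs[np.argmin(abs(edge(xs,yn,A1)-es[np.argmin(abs(tq))]))]
        du=np.round((xn-X)/.05,2); u.append(du)
        for q in range(10): X+=du*.005; yy+=(yn-yy)/(10-q); A,V,_=step(A,V,kk,X,yy)
        L.append((float(A),float(V),float(edge(X,yy,A))))
    L=np.array(L); u=np.array(u)
    print("rows x:",u[:n].tolist(),"next",u[n:n+3].tolist()," y:",-dy/.05)
    print("pred th",L[:,0].round(3).tolist(),"w",L[:4,1].round(3),"e",L[:4,2].round(3).tolist())
    np.savez("st.npz",p=np.array([th,w,k]),x=x,Y=Y,t=t,plan=u*.05)
'''
s=s.replace("pred<.001 and m>.003","pred<.003 and m>.01").replace("k=rng.uniform(.8,.95,4000)","k=rng.uniform(.85,1.2,4000)")
open('k.py','w').write(s)
E
rm st.npz; sed -i 's/k=rng.uniform(.85,1.15,4000);x0/k=rng.uniform(.88,1.2,4000);x0/' k.py
python3 k.py 2 0 0.1; python3 k.py 2 0 .1
```

```text
t5.33 x-0.1596 Y0.1014 z0.295 F-6.48 tilt 0.0003 [-0.028  0.    -0.003 -0.   ] pred 0.0000 | th 0.0004 w 0.011+-0.025 k 1.040+-0.091 e 0.0878 P 5.58
rows x: [0.14, 0.0] next [0.0, -0.01, -0.02]  y: -0.0
pred th [0.0, 0.003, 0.008, 0.015, 0.022, 0.031, 0.04, 0.049, 0.058, 0.067] w [0.009 0.033 0.047 0.057] e [0.095, 0.094, 0.093, 0.091]
t5.38 x-0.1597 Y0.1014 z0.295 F-5.37 tilt 0.0003 [-0.028 -0.    -0.003  0.   ] pred 0.0004 | th 0.0012 w 0.017+-0.035 k 1.040+-0.090 e 0.0875 P 5.57
rows x: [0.14, 0.0] next [0.0, -0.01, -0.02]  y: -0.0
pred th [0.001, 0.004, 0.009, 0.015, 0.022, 0.031, 0.039, 0.049, 0.058, 0.068] w [0.006 0.031 0.045 0.056] e [0.095, 0.094, 0.093, 0.091]
```

```bash

python3 -m pendant '[{"xyz":[0.14,0,0],"spin":0,"fingers":1},{"xyz":[0,0,0],"spin":0,"fingers":1}]'
python3 k.py 2 0 0.1
```

```text
clock: 5.62
tool_pos: [0.4954, 0.1123, 0.2949]
eef_rot: [0.996, 0.088, -0.0, -0.0]
contact_force: [-7.0, 0.5, 3.2]
finger_gap: 0.003
finger_force: 3.3
t5.67 x-0.1528 Y0.1014 z0.295 F-5.83 tilt 0.0003 [-0.006  0.002 -0.002  0.003] pred 0.0131 | th 0.0009 w 0.008+-0.024 k 1.112+-0.052 e 0.0947 P 5.83
rows x: [0.12, 0.0] next [0.01, -0.01, -0.01]  y: -0.0
pred th [0.0, 0.002, 0.006, 0.011, 0.018, 0.026, 0.035, 0.044, 0.054, 0.064] w [0.001 0.022 0.038 0.049] e [0.101, 0.101, 0.1, 0.099]
```

```bash

python3 -m pendant '[{"xyz":[0.12,0,0],"spin":0,"fingers":1},{"xyz":[0,0,0],"spin":0,"fingers":1}]'
python3 k.py 2 0 0.1
```

```text
clock: 5.92
tool_pos: [0.5012, 0.1134, 0.2949]
eef_rot: [0.996, 0.088, -0.0, -0.0]
contact_force: [-5.8, 0.8, 2.8]
finger_gap: 0.005
finger_force: 3.4
t5.97 x-0.1468 Y0.1015 z0.295 F-6.39 tilt 0.0062 [0.002 0.009 0.002 0.008] pred 0.0081 | th 0.0070 w 0.049+-0.047 k 1.108+-0.034 e 0.0996 P 5.99
rows x: [-0.01, -0.02] next [-0.02, -0.03, -0.03]  y: -0.0
pred th [0.013, 0.021, 0.029, 0.037, 0.046, 0.056, 0.065, 0.074, 0.083, 0.09] w [0.055 0.061 0.067 0.07 ] e [0.098, 0.095, 0.092, 0.089]
```

```bash

python3 -m pendant '[{"xyz":[-0.01,0,0],"spin":0,"fingers":1},{"xyz":[-0.02,0,0],"spin":0,"fingers":1}]'
python3 k.py 2 0 0.12
```

```text
clock: 6.22
tool_pos: [0.4996, 0.1131, 0.295]
eef_rot: [0.996, 0.088, -0.0, -0.0]
contact_force: [-5.9, 0.2, 2.0]
finger_gap: 0.004
finger_force: 3.3
t6.28 x-0.1484 Y0.1015 z0.295 F-5.93 tilt 0.0168 [0.012 0.02  0.014 0.018] pred 0.0224 | th 0.0198 w 0.055+-0.046 k 1.104+-0.016 e 0.0951 P 5.79
rows x: [-0.02, -0.03] next [-0.02, -0.03, -0.04]  y: -0.0
pred th [0.027, 0.036, 0.044, 0.054, 0.064, 0.074, 0.084, 0.093, 0.102, 0.11] w [0.064 0.067 0.073 0.078] e [0.092, 0.089, 0.086, 0.083]
```

```bash

python3 -m pendant '[{"xyz":[-0.02,0,0],"spin":0,"fingers":1},{"xyz":[-0.03,0,0],"spin":0,"fingers":1}]'
python3 k.py 3 0 0.12
```

```text
clock: 6.52
tool_pos: [0.4971, 0.1126, 0.295]
eef_rot: [0.996, 0.088, -0.0, 0.0]
contact_force: [-6.0, -0.5, 1.3]
finger_gap: 0.006
finger_force: 3.2
t6.58 x-0.1509 Y0.1014 z0.295 F-5.95 tilt 0.0257 [0.003 0.026 0.02  0.025] pred 0.0357 | th 0.0279 w 0.038+-0.044 k 1.110+-0.015 e 0.0908 P 5.61
rows x: [0.0, -0.01, -0.02] next [-0.03, -0.03, -0.04]  y: -0.0
pred th [0.033, 0.04, 0.048, 0.057, 0.066, 0.076, 0.086, 0.095, 0.103, 0.11] w [0.047 0.059 0.068 0.073] e [0.09, 0.088, 0.085, 0.081]
```

```bash
sed -i 's#(d(t\[0\])-m).ravel()/.5#(d(t[0])-m)[1:].ravel()/.5#' k.py
python3 -m pendant '[{"xyz":[0.0,0,0],"spin":0,"fingers":1},{"xyz":[-0.01,0,0],"spin":0,"fingers":1},{"xyz":[-0.02,0,0],"spin":0,"fingers":1}]'
python3 k.py 3 0 0.12
```

```text
clock: 6.95
tool_pos: [0.4957, 0.1123, 0.295]
eef_rot: [0.996, 0.088, -0.0, 0.0]
contact_force: [-6.8, 0.7, 2.1]
finger_gap: 0.003
finger_force: 3.1
t7.00 x-0.1524 Y0.1014 z0.295 F-6.24 tilt 0.0287 [-0.004  0.03   0.026  0.029] pred 0.0481 | th 0.0297 w 0.013+-0.045 k 1.118+-0.014 e 0.0889 P 5.54
rows x: [0.02, 0.0, -0.01] next [-0.02, -0.02, -0.03]  y: -0.0
pred th [0.032, 0.036, 0.042, 0.049, 0.056, 0.064, 0.073, 0.083, 0.092, 0.101] w [0.026 0.04  0.05  0.057] e [0.089, 0.089, 0.087, 0.084]
```

```bash
sed -i 's#rng.normal(0,.02,th.size)#rng.normal(0,.005,th.size)#' k.py
python3 -m pendant '[{"xyz":[0.06,0,0],"spin":0,"fingers":1},{"xyz":[0.01,0,0],"spin":0,"fingers":1},{"xyz":[-0.01,0,0],"spin":0,"fingers":1}]'
python3 k.py 2 0 0.12
```

```text
clock: 7.38
tool_pos: [0.4987, 0.1129, 0.295]
eef_rot: [0.996, 0.088, -0.0, 0.0]
contact_force: [-6.5, 0.7, 1.7]
finger_gap: 0.007
finger_force: 3.1
t7.42 x-0.1492 Y0.1014 z0.295 F-5.90 tilt 0.0415 [0.01  0.043 0.039 0.041] pred 0.0471 | th 0.0455 w 0.082+-0.020 k 1.120+-0.013 e 0.0887 P 5.49
rows x: [-0.07, -0.04] next [-0.04, -0.05, -0.06]  y: -0.0
pred th [0.056, 0.067, 0.077, 0.088, 0.097, 0.105, 0.112, 0.118, 0.122, 0.126] w [0.087 0.083 0.083 0.08 ] e [0.083, 0.078, 0.074, 0.069]
```

```bash

python3 -m pendant '[{"xyz":[-0.05,0,0],"spin":0,"fingers":1},{"xyz":[-0.04,0,0],"spin":0,"fingers":1}]'
python3 k.py 2 0 0.12
```

```text
clock: 7.68
tool_pos: [0.4943, 0.1121, 0.295]
eef_rot: [0.996, 0.088, 0.0, 0.0]
contact_force: [-5.6, -0.1, 2.5]
finger_gap: 0.005
finger_force: 2.9
t7.72 x-0.1539 Y0.1014 z0.295 F-5.21 tilt 0.0540 [0.054 0.055 0.054 0.052] pred 0.0683 | th 0.0581 w 0.056+-0.020 k 1.130+-0.012 e 0.0812 P 5.19
rows x: [-0.01, -0.03] next [-0.04, -0.05, -0.05]  y: -0.0
pred th [0.066, 0.074, 0.084, 0.093, 0.101, 0.109, 0.115, 0.12, 0.124, 0.127] w [0.065 0.072 0.075 0.071] e [0.079, 0.076, 0.072, 0.067]
```

```bash

python3 -m pendant '[{"xyz":[-0.01,0,0],"spin":0,"fingers":1},{"xyz":[-0.03,0,0],"spin":0,"fingers":1},{"xyz":[-0.03,0,0],"spin":0,"fingers":1}]'
python3 k.py 3 0 0.12
```

```text
clock: 8.1
tool_pos: [0.4909, 0.1114, 0.295]
eef_rot: [0.996, 0.088, 0.0, 0.0]
contact_force: [-4.8, 0.2, 2.4]
finger_gap: 0.005
finger_force: 2.7
t8.15 x-0.1573 Y0.1013 z0.295 F-5.36 tilt 0.0602 [0.062 0.061 0.062 0.058] pred 0.0846 | th 0.0622 w 0.014+-0.019 k 1.144+-0.010 e 0.0769 P 5.03
rows x: [0.04, -0.01, -0.01] next [-0.02, -0.04, -0.04]  y: -0.0
pred th [0.065, 0.069, 0.075, 0.082, 0.09, 0.097, 0.104, 0.11, 0.115, 0.119] w [0.026 0.041 0.052 0.06 ] e [0.078, 0.077, 0.075, 0.073]
```

```bash
sed -i 's#rng.normal(0,.006,th.size)#rng.normal(0,.015,th.size)#' k.py
python3 -m pendant '[{"xyz":[0.07,0,0],"spin":0,"fingers":1},{"xyz":[0,0,0],"spin":0,"fingers":1},{"xyz":[-0.02,0,0],"spin":0,"fingers":1}]'
python3 k.py 3 0 0.12
```

```text
clock: 8.52
tool_pos: [0.4935, 0.1119, 0.295]
eef_rot: [0.996, 0.088, 0.0, 0.0]
contact_force: [-5.5, 1.3, 1.9]
finger_gap: 0.005
finger_force: 2.8
t8.57 x-0.1547 Y0.1013 z0.295 F-5.50 tilt 0.0694 [0.071 0.07  0.072 0.066] pred 0.0779 | th 0.0726 w 0.059+-0.019 k 1.148+-0.017 e 0.0773 P 5.02
rows x: [-0.04, -0.04, -0.04] next [-0.05, -0.04, -0.03]  y: -0.0
pred th [0.081, 0.089, 0.097, 0.104, 0.111, 0.116, 0.12, 0.123, 0.126, 0.127] w [0.066 0.066 0.063 0.055] e [0.074, 0.07, 0.066, 0.062]
```

```bash

python3 -m pendant '[{"xyz":[-0.03,0,0],"spin":0,"fingers":1},{"xyz":[-0.03,0,0],"spin":0,"fingers":1},{"xyz":[-0.04,0,0],"spin":0,"fingers":1}]'
python3 k.py 3 -5 0.12
```

```text
clock: 8.95
tool_pos: [0.4885, 0.111, 0.295]
eef_rot: [0.996, 0.088, 0.0, 0.0]
contact_force: [-4.9, 0.2, 1.8]
finger_gap: 0.004
finger_force: 2.6
t9.00 x-0.1598 Y0.1013 z0.295 F-4.88 tilt 0.0771 [0.081 0.078 0.081 0.073] pred 0.0990 | th 0.0786 w 0.008+-0.021 k 1.164+-0.020 e 0.0708 P 4.78
rows x: [0.01, -0.02, -0.03] next [-0.02, -0.03, -0.03]  y: 0.09999999999999999
pred th [0.08, 0.083, 0.087, 0.093, 0.099, 0.104, 0.109, 0.114, 0.117, 0.12] w [0.017 0.03  0.04  0.045] e [0.072, 0.072, 0.07, 0.068]
```

```bash

python3 -m pendant '[{"xyz":[0.03,0.1,0],"spin":0,"fingers":1},{"xyz":[-0.01,0.1,0],"spin":0,"fingers":1},{"xyz":[-0.03,0.1,0],"spin":0,"fingers":1}]'
python3 k.py 3 -7 0.12
```

```text
clock: 9.38
tool_pos: [0.4907, 0.096, 0.2948]
eef_rot: [0.996, 0.088, 0.0, -0.0]
contact_force: [-4.7, 1.0, 0.9]
finger_gap: 0.002
finger_force: 2.3
t9.43 x-0.1601 Y0.0856 z0.295 F-3.46 tilt 0.1279 [0.134 0.129 0.135 0.121] pred 0.0876 | th 0.1360 w 0.192+-0.020 k 1.133+-0.019 e 0.0613 P 4.32
rows x: [-0.32, -0.16, -0.11] next [-0.06, -0.03, -0.02]  y: 0.13999999999999999
pred th [0.159, 0.175, 0.184, 0.188, 0.189, 0.187, 0.182, 0.175, 0.168, 0.16] w [0.163 0.1   0.054 0.018] e [0.041, 0.031, 0.024, 0.02]
```

```bash

python3 -m pendant '[{"xyz":[-0.34,-0.06,0],"spin":0,"fingers":1},{"xyz":[-0.18,-0.06,0],"spin":0,"fingers":1}]'
python3 k.py 2 0 0.12
```

```text
clock: 9.68
tool_pos: [0.464, 0.0971, 0.2948]
eef_rot: [0.996, 0.087, 0.0, 0.0]
contact_force: [-3.0, -1.0, 0.2]
finger_gap: 0.006
finger_force: 1.3
t9.72 x-0.1869 Y0.0924 z0.295 F-2.52 tilt 0.1647 [0.172 0.166 0.173 0.155] pred 0.1696 | th 0.1653 w -0.008+-0.019 k 1.138+-0.022 e 0.0265 P 3.05
rows x: [0.04, 0.01] next [0.02, 0.03, 0.04]  y: -0.0
pred th [0.162, 0.157, 0.151, 0.144, 0.138, 0.132, 0.127, 0.123, 0.12, 0.117] w [-0.036 -0.044 -0.05  -0.052] e [0.029, 0.031, 0.033, 0.036]
```

```bash
python3 - <<'E'
s=open('k.py').read()
a=s.index("def step"); b=s.index("def tcp")
s=s[:a]+'''def step(th,w,k,x,Y,vx=0,vy=0):
    p=.24-th; e=edge(x,Y,th); P=push(th,e); vt=vx*np.tan(p)
    c=.12*P*.2/np.sqrt((.2*w+vt)**2+vy**2+.002**2)
    w=(w+DT/.075*(P*ht(th,e)-k*np.polyval(GH,th)-Ge(th,e)-c*vt))/(1+DT/.075*(.7+.2*c)); th=th+w*DT; r=th<=0
    return np.where(r,0,th),np.where(r,np.maximum(w,0),w),0
'''+s[b:]
s=s.replace('''            th,w,_=step(th,w,k,x0+np.interp(s,np.linspace(0,max(T,1e-6),len(prof)),prof),Y0+(Y-Y0)*min(s/max(T,1e-6),1))''',
'''            f=lambda q:x0+np.interp(q,np.linspace(0,max(T,1e-6),len(prof)),prof)
            th,w,_=step(th,w,k,f(s),Y0+(Y-Y0)*min(s/max(T,1e-6),1),(f(s+DT/2)-f(s-DT/2))/DT,(Y-Y0)/T if s<T else 0)''')
s=s.replace("-.7*V1-.075*ad","-.7*V1-.075*ad-.12*push(A1,es)*.2*.2*V1/np.sqrt((.2*V1)**2+((yn-yy)/.125)**2+.01**2)")
s=s.replace("A,V,_=step(A,V,kk,X,yy)","A,V,_=step(A,V,kk,X,yy,du*.4,(dy if j<n else 0)/.125)")
open('k.py','w').write(s)
import numpy as np
S=dict(np.load("st.npz")); S["p"][2]=np.random.normal(1.03,.05,4000); np.savez("st.npz",**S)
E
python3 k.py 3 0 .12; python3 k.py 3 -6 .12
```

```text
t9.78 x-0.1862 Y0.0923 z0.295 F-2.87 tilt 0.1662 [0.173 0.168 0.174 0.157] pred 0.1653 | th 0.1657 w -0.000+-0.009 k 1.032+-0.052 e 0.0271 P 3.06
rows x: [-0.06, 0.01, -0.02] next [0.01, -0.02, 0.01]  y: -0.0
pred th [0.167, 0.166, 0.166, 0.166, 0.165, 0.165, 0.165, 0.164, 0.163, 0.163] w [ 0.006 -0.003 -0.001 -0.004] e [0.024, 0.024, 0.023, 0.024]
t9.82 x-0.1858 Y0.0923 z0.295 F-3.08 tilt 0.1667 [0.174 0.168 0.175 0.158] pred 0.1657 | th 0.1662 w 0.002+-0.008 k 1.031+-0.054 e 0.0274 P 3.08
rows x: [-0.1, -0.02, -0.03] next [-0.05, 0.07, -0.02]  y: 0.12
pred th [0.166, 0.165, 0.162, 0.161, 0.159, 0.158, 0.157, 0.157, 0.156, 0.156] w [-0.004 -0.018 -0.026 -0.005] e [0.024, 0.024, 0.024, 0.022]
```

```bash

python3 -m pendant '[{"xyz":[-0.08,0.12,0],"spin":0,"fingers":1},{"xyz":[-0.03,0.12,0],"spin":0,"fingers":1}]'
python3 k.py 2 -7 0.13
```

```text
clock: 10.07
tool_pos: [0.4609, 0.0844, 0.2946]
eef_rot: [0.996, 0.088, -0.0, -0.0]
contact_force: [-1.9, 2.2, 0.1]
finger_gap: 0.003
finger_force: 1.5
t10.12 x-0.1914 Y0.0792 z0.295 F-2.79 tilt 0.1733 [0.18  0.175 0.182 0.164] pred 0.1654 | th 0.1722 w 0.004+-0.011 k 0.991+-0.043 e 0.0229 P 2.91
rows x: [-0.08, -0.03] next [-0.04, 0.05, -0.02]  y: 0.13999999999999999
pred th [0.172, 0.171, 0.17, 0.169, 0.169, 0.168, 0.168, 0.167, 0.167, 0.166] w [-0.004 -0.018 -0.002 -0.01 ] e [0.02, 0.02, 0.018, 0.021]
```

```bash

python3 -m pendant '[{"xyz":[-0.1,0.14,0],"spin":0,"fingers":1},{"xyz":[-0.04,0.14,0],"spin":0,"fingers":1}]'
python3 k.py 2 -7 0.13
```

```text
clock: 10.38
tool_pos: [0.4562, 0.0691, 0.2947]
eef_rot: [0.996, 0.087, -0.0, 0.0]
contact_force: [-3.2, 0.0, -0.7]
finger_gap: 0.004
finger_force: 1.3
t10.43 x-0.1986 Y0.0650 z0.295 F-2.65 tilt 0.1764 [0.182 0.178 0.185 0.167] pred 0.1695 | th 0.1751 w -0.008+-0.011 k 0.965+-0.033 e 0.0172 P 2.70
rows x: [-0.02, -0.02] next [-0.05, 0.06, 0.0]  y: 0.13999999999999999
pred th [0.173, 0.169, 0.167, 0.166, 0.165, 0.164, 0.163, 0.162, 0.162, 0.162] w [-0.023 -0.032 -0.01  -0.014] e [0.018, 0.018, 0.016, 0.019]
```

```bash

python3 -m pendant '[{"xyz":[-0.04,0.14,0],"spin":0,"fingers":1},{"xyz":[-0.03,0.14,0],"spin":0,"fingers":1}]'
python3 k.py 2 -7 0.13
```

```text
clock: 10.68
tool_pos: [0.4554, 0.0548, 0.2947]
eef_rot: [0.996, 0.087, 0.0, 0.0]
contact_force: [-3.0, 0.4, -1.0]
finger_gap: 0.005
finger_force: 1.3
t10.72 x-0.2019 Y0.0511 z0.295 F-2.29 tilt 0.1769 [0.183 0.179 0.186 0.167] pred 0.1684 | th 0.1749 w -0.013+-0.012 k 0.941+-0.030 e 0.0154 P 2.64
rows x: [0.0, -0.01] next [-0.05, 0.06, 0.0]  y: 0.13999999999999999
pred th [0.172, 0.168, 0.166, 0.164, 0.163, 0.162, 0.162, 0.161, 0.161, 0.16] w [-0.028 -0.034 -0.011 -0.014] e [0.017, 0.018, 0.015, 0.019]
```

```bash

python3 -m pendant '[{"xyz":[-0.06,0.14,0],"spin":0,"fingers":1},{"xyz":[-0.02,0.14,0],"spin":0,"fingers":1}]'
python3 k.py 2 -7 0.13
```

```text
clock: 10.98
tool_pos: [0.4538, 0.0404, 0.2947]
eef_rot: [0.996, 0.088, -0.0, 0.0]
contact_force: [-2.9, 1.2, 0.0]
finger_gap: 0.006
finger_force: 1.2
t11.03 x-0.2059 Y0.0371 z0.295 F-2.00 tilt 0.1710 [0.178 0.172 0.181 0.163] pred 0.1656 | th 0.1680 w -0.035+-0.017 k 0.927+-0.029 e 0.0140 P 2.60
rows x: [0.06, 0.01] next [-0.05, 0.08, -0.01]  y: 0.13999999999999999
pred th [0.162, 0.156, 0.153, 0.151, 0.15, 0.148, 0.148, 0.147, 0.147, 0.146] w [-0.049 -0.045 -0.015 -0.018] e [0.019, 0.021, 0.019, 0.023]
```

```bash

python3 -m pendant '[{"xyz":[0.04,0.14,0],"spin":0,"fingers":1},{"xyz":[0.02,0.14,0],"spin":0,"fingers":1}]'
python3 k.py 2 -7 0.13
```

```text
clock: 11.28
tool_pos: [0.4596, 0.0272, 0.2948]
eef_rot: [0.996, 0.088, 0.0, 0.0]
contact_force: [-1.9, -0.2, -1.3]
finger_gap: 0.004
finger_force: 1.3
t11.32 x-0.2025 Y0.0231 z0.295 F-2.16 tilt 0.1689 [0.176 0.17  0.179 0.162] pred 0.1559 | th 0.1664 w -0.008+-0.010 k 0.898+-0.027 e 0.0183 P 2.76
rows x: [-0.01, 0.0] next [-0.05, 0.07, -0.03]  y: 0.13999999999999999
pred th [0.165, 0.162, 0.161, 0.159, 0.159, 0.158, 0.158, 0.157, 0.157, 0.156] w [-0.019 -0.025 -0.003 -0.013] e [0.018, 0.019, 0.017, 0.02]
```

```bash
cat > eimg.py <<'E'
from k import *
def cen(im,l,u):
    h=cv2.cvtColor(im,cv2.COLOR_BGR2HSV)
    m=(((h[...,0]<8)|(h[...,0]>172))&(h[...,1]>170)&(h[...,2]>100)) if l>0 else ((h[...,0]>50)&(h[...,0]<85)&(h[...,1]>120)&(h[...,2]>60))
    y,x=np.nonzero(m); k=np.hypot(x-u[0],y-u[1])<22; return np.array([x[k].mean(),y[k].mean()]),k.sum()
def eimg(im,th,e0):
    i=viewer.camera_info("scene"); ref=cv2.imread("pics/ref.png"); out=[]
    for s in(1,-1):
        P=lambda t,e:proj(i,world(B,edge_pt(s*.115,t,e)))
        r,n0=cen(ref,s,P(0,0)); c,n=cen(im,s,P(th,e0))
        f=lambda e:P(th,e[0])-P(0,0)-(c-r)
        q=least_squares(f,[e0]); out.append((round(q.x[0],4),int(n0),int(n),q.fun.round(1).tolist()))
    return out
if __name__=="__main__":
    o=ctrl.get_obs(); im=viewer.get_image("scene")[:,:,::-1].copy(); x,Y,z,F=tcp(o)
    S=np.load("st.npz"); t,_=tilt(im[:,:,::-1],S["p"][0].mean()); e=float(edge(x,Y,t)); print(t,e,eimg(im,t,e),F)
E
python3 eimg.py; python3 k.py 2 -7 .12
```

```text
0.16885318982147665 0.017770883325075593 [(np.float64(0.0156), 231, 247, [0.0, 0.0]), (np.float64(0.0157), 190, 199, [0.2, 0.3])] -2.1635174187223005
t11.43 x-0.2026 Y0.0236 z0.295 F-2.44 tilt 0.1688 [0.176 0.169 0.179 0.162] pred 0.1660 | th 0.1676 w -0.004+-0.008 k 0.893+-0.030 e 0.0179 P 2.74
rows x: [-0.02, -0.01] next [-0.05, 0.06, -0.01]  y: 0.13999999999999999
pred th [0.166, 0.163, 0.161, 0.16, 0.159, 0.158, 0.157, 0.156, 0.156, 0.155] w [-0.018 -0.03  -0.008 -0.014] e [0.017, 0.017, 0.015, 0.019]
```

```bash

python3 -m pendant '[{"xyz":[-0.03,0.14,0],"spin":0,"fingers":1},{"xyz":[-0.01,0.14,0],"spin":0,"fingers":1}]'
python3 k.py 2 -7 0.13
```

```text
clock: 11.68
tool_pos: [0.4597, 0.0132, 0.2947]
eef_rot: [0.996, 0.088, -0.0, -0.0]
contact_force: [-2.6, 0.5, 0.5]
finger_gap: 0.007
finger_force: 1.2
t11.72 x-0.2048 Y0.0092 z0.295 F-2.92 tilt 0.1655 [0.173 0.166 0.175 0.159] pred 0.1624 | th 0.1639 w -0.016+-0.014 k 0.884+-0.029 e 0.0165 P 2.70
rows x: [0.03, 0.0] next [-0.05, 0.08, -0.03]  y: 0.13999999999999999
pred th [0.161, 0.157, 0.156, 0.154, 0.154, 0.152, 0.152, 0.151, 0.151, 0.151] w [-0.028 -0.03  -0.005 -0.016] e [0.019, 0.02, 0.017, 0.022]
```

```bash

python3 -m pendant '[{"xyz":[0.02,0.14,0],"spin":0,"fingers":1},{"xyz":[0.01,0.14,0],"spin":0,"fingers":1},{"xyz":[0.01,0.14,0],"spin":0,"fingers":1}]'
python3 k.py 3 -7 0.13
```

```text
clock: 12.1
tool_pos: [0.4655, -0.0074, 0.2947]
eef_rot: [0.996, 0.087, -0.0, 0.0]
contact_force: [-2.6, -0.1, -0.2]
finger_gap: 0.007
finger_force: 1.3
t12.15 x-0.2026 Y-0.0120 z0.295 F-2.14 tilt 0.1611 [0.169 0.162 0.172 0.154] pred 0.1416 | th 0.1584 w -0.006+-0.010 k 0.839+-0.026 e 0.0200 P 2.83
rows x: [-0.03, 0.0, 0.0] next [-0.04, 0.07, -0.03]  y: 0.13999999999999999
pred th [0.157, 0.156, 0.153, 0.152, 0.15, 0.15, 0.149, 0.149, 0.148, 0.149] w [-0.011 -0.018 -0.024 -0.002] e [0.019, 0.019, 0.019, 0.018]
```

```bash

python3 -m pendant '[{"xyz":[-0.03,0.14,0],"spin":0,"fingers":1},{"xyz":[0,0.14,0],"spin":0,"fingers":1},{"xyz":[0.01,0.14,0],"spin":0,"fingers":1}]'
python3 k.py 3 -7 0.13
```

```text
clock: 12.52
tool_pos: [0.4681, -0.0282, 0.2947]
eef_rot: [0.996, 0.087, 0.0, 0.0]
contact_force: [-2.5, 1.1, -0.2]
finger_gap: 0.006
finger_force: 1.3
t12.57 x-0.2036 Y-0.0330 z0.295 F-2.62 tilt 0.1561 [0.162 0.157 0.165 0.149] pred 0.1541 | th 0.1556 w -0.006+-0.009 k 0.835+-0.024 e 0.0193 P 2.81
rows x: [0.01, 0.01, 0.01] next [-0.04, 0.07, -0.04]  y: 0.13999999999999999
pred th [0.154, 0.152, 0.15, 0.149, 0.147, 0.148, 0.146, 0.147, 0.146, 0.146] w [-0.015 -0.018 -0.021 -0.   ] e [0.02, 0.02, 0.021, 0.019]
```

```bash

python3 -m pendant '[{"xyz":[0.01,0.14,0],"spin":0,"fingers":1},{"xyz":[0.01,0.14,0],"spin":0,"fingers":1},{"xyz":[0.02,0.14,0],"spin":0,"fingers":1}]'
python3 k.py 3 -7 0.13
```

```text
clock: 12.95
tool_pos: [0.4738, -0.0486, 0.2947]
eef_rot: [0.996, 0.087, -0.0, 0.0]
contact_force: [-3.1, 0.3, -0.2]
finger_gap: 0.006
finger_force: 1.3
t13.00 x-0.2015 Y-0.0540 z0.295 F-2.84 tilt 0.1456 [0.152 0.146 0.155 0.139] pred 0.1503 | th 0.1455 w -0.011+-0.011 k 0.844+-0.023 e 0.0221 P 2.93
rows x: [0.04, 0.02, 0.03] next [-0.04, 0.08, -0.06]  y: 0.13999999999999999
pred th [0.143, 0.141, 0.138, 0.138, 0.136, 0.137, 0.135, 0.136, 0.135, 0.136] w [-0.02  -0.019 -0.02   0.002] e [0.024, 0.024, 0.025, 0.023]
```

```bash

python3 -m pendant '[{"xyz":[0.06,0.14,0],"spin":0,"fingers":1},{"xyz":[0.03,0.14,0],"spin":0,"fingers":1},{"xyz":[0.03,0.14,0],"spin":0,"fingers":1}]'
python3 k.py 3 -7 0.13
```

```text
clock: 13.38
tool_pos: [0.4835, -0.0682, 0.2947]
eef_rot: [0.996, 0.087, -0.0, 0.0]
contact_force: [-2.9, 0.3, 0.3]
finger_gap: 0.004
finger_force: 1.4
t13.43 x-0.1954 Y-0.0750 z0.295 F-2.48 tilt 0.1372 [0.143 0.138 0.146 0.13 ] pred 0.1404 | th 0.1375 w -0.003+-0.008 k 0.850+-0.023 e 0.0273 P 3.12
rows x: [0.03, 0.02, 0.03] next [-0.02, 0.03, -0.02]  y: 0.13999999999999999
pred th [0.137, 0.136, 0.135, 0.135, 0.135, 0.135, 0.134, 0.135, 0.134, 0.134] w [-0.005 -0.006 -0.009  0.002] e [0.028, 0.028, 0.028, 0.027]
```

```bash

python3 -m pendant '[{"xyz":[0.04,0.15,0],"spin":0,"fingers":1},{"xyz":[0.03,0.15,0],"spin":0,"fingers":1},{"xyz":[0.04,0.15,0],"spin":0,"fingers":1}]'
python3 k.py 2 -4 0.13
```

```text
clock: 13.8
tool_pos: [0.4928, -0.0894, 0.2947]
eef_rot: [0.996, 0.087, -0.0, 0.0]
contact_force: [-3.8, -0.2, -0.1]
finger_gap: 0.003
finger_force: 1.5
t13.85 x-0.1898 Y-0.0977 z0.295 F-3.53 tilt 0.1296 [0.135 0.129 0.141 0.123] pred 0.1367 | th 0.1300 w -0.004+-0.008 k 0.863+-0.023 e 0.0302 P 3.24
rows x: [0.03, 0.02] next [-0.01, 0.03, -0.03]  y: 0.08
pred th [0.129, 0.128, 0.128, 0.128, 0.128, 0.127, 0.128, 0.127, 0.128, 0.127] w [-0.007 -0.007  0.001 -0.006] e [0.031, 0.031, 0.031, 0.032]
```

```bash

python3 -m pendant '[{"xyz":[0.04,0.08,0],"spin":0,"fingers":1},{"xyz":[0.02,0.04,0],"spin":0,"fingers":1},{"xyz":[0,0,0],"spin":0,"fingers":1}]'
python3 k.py 3 0 0.13
```

```text
clock: 14.22
tool_pos: [0.4967, -0.0945, 0.2947]
eef_rot: [0.996, 0.087, 0.0, 0.0]
contact_force: [-2.7, -1.6, -0.6]
finger_gap: 0.005
finger_force: 1.7
t14.28 x-0.1871 Y-0.1025 z0.295 F-3.90 tilt 0.1255 [0.13  0.125 0.138 0.119] pred 0.1299 | th 0.1264 w -0.000+-0.007 k 0.873+-0.024 e 0.0326 P 3.33
rows x: [0.01, 0.0, 0.0] next [0.0, 0.0, 0.0]  y: -0.0
pred th [0.126, 0.126, 0.126, 0.126, 0.126, 0.126, 0.126, 0.126, 0.126, 0.126] w [-0.002  0.     0.     0.   ] e [0.033, 0.033, 0.033, 0.033]
```

```bash

python3 -m pendant '[{"xyz":[0.02,0,0],"spin":0,"fingers":1},{"xyz":[0,0,0],"spin":0,"fingers":1},{"xyz":[0,0,0],"spin":0,"fingers":1}]'
python3 k.py 3 0 0.13
```

```text
clock: 14.65
tool_pos: [0.4976, -0.0942, 0.2948]
eef_rot: [0.996, 0.087, 0.0, 0.0]
contact_force: [-3.1, -1.8, -0.4]
finger_gap: 0.009
finger_force: 1.8
t14.70 x-0.1861 Y-0.1023 z0.295 F-2.81 tilt 0.1252 [0.13  0.125 0.138 0.119] pred 0.1260 | th 0.1254 w 0.001+-0.007 k 0.874+-0.027 e 0.0338 P 3.37
rows x: [0.0, 0.0, 0.0] next [-0.01, 0.01, -0.01]  y: -0.0
pred th [0.126, 0.126, 0.126, 0.126, 0.126, 0.126, 0.126, 0.126, 0.126, 0.126] w [0.    0.    0.001 0.002] e [0.034, 0.034, 0.034, 0.033]
```

```bash

python3 -m pendant '[{"xyz":[0,0,0],"spin":0,"fingers":1},{"xyz":[0,0,0],"spin":0,"fingers":1},{"xyz":[0,0,0],"spin":0,"fingers":1},{"xyz":[0,0,0],"spin":0,"fingers":1}]'
python3 k.py 3 0 0.08; python3 eimg.py
```

```text
clock: 15.2
tool_pos: [0.4976, -0.0941, 0.2947]
eef_rot: [0.996, 0.087, -0.0, -0.0]
contact_force: [-3.5, -2.8, -0.3]
finger_gap: 0.007
finger_force: 1.8
t15.25 x-0.1861 Y-0.1023 z0.295 F-3.08 tilt 0.1245 [0.129 0.124 0.137 0.118] pred 0.1259 | th 0.1249 w 0.000+-0.007 k 0.877+-0.029 e 0.0340 P 3.38
rows x: [-0.05, 0.03, -0.05] next [0.04, -0.06, 0.07]  y: -0.0
pred th [0.126, 0.125, 0.126, 0.125, 0.126, 0.124, 0.124, 0.122, 0.123, 0.12] w [ 0.008 -0.007  0.007 -0.01 ] e [0.031, 0.033, 0.03, 0.032]
0.12452256486373393 0.0340373048919988 [(np.float64(0.0296), 231, 248, [-0.0, -0.1]), (np.float64(0.0305), 190, 196, [-0.0, -0.1])] -3.0844190428733564
```

```bash

python3 -m pendant '[{"xyz":[-0.1,0,0],"spin":0,"fingers":1},{"xyz":[-0.06,0,0],"spin":0,"fingers":1}]'
python3 k.py 3 0 0.05
```

```text
clock: 15.55
tool_pos: [0.4893, -0.0954, 0.2946]
eef_rot: [0.996, 0.087, -0.0, -0.0]
contact_force: [-2.4, -2.0, -1.4]
finger_gap: 0.007
finger_force: 1.5
t15.60 x-0.1947 Y-0.1021 z0.295 F-2.62 tilt 0.1274 [0.133 0.127 0.141 0.12 ] pred 0.1270 | th 0.1268 w -0.015+-0.011 k 0.875+-0.030 e 0.0250 P 3.06
rows x: [0.06, -0.01, 0.04] next [-0.02, 0.05, -0.04]  y: -0.0
pred th [0.124, 0.123, 0.121, 0.121, 0.119, 0.119, 0.117, 0.117, 0.115, 0.115] w [-0.02  -0.007 -0.014 -0.003] e [0.029, 0.028, 0.031, 0.03]
```

Now let it start falling, finger easing slightly then still.

```bash

python3 -m pendant '[{"xyz":[-0.04,0,0],"spin":0,"fingers":1},{"xyz":[0,0,0],"spin":0,"fingers":1},{"xyz":[0,0,0],"spin":0,"fingers":1}]'
python3 k.py 3 0 0.05
```

```text
clock: 15.98
tool_pos: [0.4878, -0.0958, 0.2947]
eef_rot: [0.996, 0.087, 0.0, -0.0]
contact_force: [-2.2, -2.2, -0.9]
finger_gap: 0.001
finger_force: 1.4
t16.02 x-0.1960 Y-0.1022 z0.295 F-2.82 tilt 0.1297 [0.134 0.13  0.143 0.122] pred 0.1172 | th 0.1261 w -0.018+-0.012 k 0.842+-0.028 e 0.0237 P 3.02
rows x: [0.04, 0.01, 0.02] next [0.01, 0.01, 0.0]  y: -0.0
pred th [0.124, 0.122, 0.121, 0.12, 0.119, 0.118, 0.118, 0.117, 0.116, 0.116] w [-0.017 -0.01  -0.011 -0.008] e [0.026, 0.027, 0.028, 0.029]
```

```bash

python3 -m pendant '[{"xyz":[-0.08,0,0],"spin":0,"fingers":1},{"xyz":[0,0,0],"spin":0,"fingers":1},{"xyz":[0,0,0],"spin":0,"fingers":1}]'
python3 k.py 3 0 0.05
```

```text
clock: 16.4
tool_pos: [0.4838, -0.0965, 0.2947]
eef_rot: [0.996, 0.087, 0.0, -0.0]
contact_force: [-2.4, -0.1, -1.0]
finger_gap: 0.006
finger_force: 1.3
t16.45 x-0.2001 Y-0.1022 z0.295 F-2.52 tilt 0.1279 [0.133 0.128 0.141 0.12 ] pred 0.1146 | th 0.1243 w -0.030+-0.016 k 0.809+-0.026 e 0.0200 P 2.89
rows x: [0.06, 0.01, 0.03] next [0.01, 0.02, 0.01]  y: -0.0
pred th [0.12, 0.118, 0.116, 0.114, 0.113, 0.112, 0.111, 0.11, 0.109, 0.109] w [-0.028 -0.017 -0.016 -0.01 ] e [0.024, 0.025, 0.027, 0.028]
```

```bash

python3 -m pendant '[{"xyz":[-0.06,0,0],"spin":0,"fingers":1},{"xyz":[0,0,0],"spin":0,"fingers":1},{"xyz":[0,0,0],"spin":0,"fingers":1}]'
python3 k.py 3 0 0.05
```

```text
clock: 16.82
tool_pos: [0.4808, -0.0971, 0.2947]
eef_rot: [0.996, 0.087, 0.0, 0.0]
contact_force: [-2.2, 0.0, -1.3]
finger_gap: 0.006
finger_force: 1.3
t16.88 x-0.2031 Y-0.1023 z0.295 F-2.80 tilt 0.1140 [0.118 0.114 0.126 0.107] pred 0.1042 | th 0.1102 w -0.065+-0.021 k 0.790+-0.022 e 0.0200 P 2.91
rows x: [0.06, 0.02, 0.03] next [0.03, 0.04, 0.03]  y: -0.0
pred th [0.102, 0.095, 0.089, 0.085, 0.081, 0.079, 0.077, 0.076, 0.074, 0.074] w [-0.062 -0.052 -0.042 -0.031] e [0.025, 0.027, 0.03, 0.032]
```

```bash

python3 -m pendant '[{"xyz":[0.04,0,0],"spin":0,"fingers":1},{"xyz":[0.04,0,0],"spin":0,"fingers":1},{"xyz":[0.04,0,0],"spin":0,"fingers":1}]'
python3 k.py 3 0 0.0
```

```text
clock: 17.25
tool_pos: [0.4869, -0.096, 0.2947]
eef_rot: [0.996, 0.088, -0.0, -0.0]
contact_force: [-2.6, -1.1, -0.8]
finger_gap: 0.003
finger_force: 1.5
t17.30 x-0.1968 Y-0.1023 z0.295 F-3.39 tilt 0.0997 [0.103 0.099 0.112 0.094] pred 0.0895 | th 0.0979 w -0.020+-0.012 k 0.774+-0.021 e 0.0290 P 3.26
rows x: [0.02, 0.03, 0.0] next [0.03, -0.02, 0.05]  y: -0.0
pred th [0.096, 0.094, 0.093, 0.091, 0.091, 0.089, 0.089, 0.086, 0.086, 0.081] w [-0.015 -0.015 -0.007 -0.013] e [0.03, 0.032, 0.033, 0.034]
```

```bash

python3 -m pendant '[{"xyz":[-0.08,0,0],"spin":0,"fingers":1},{"xyz":[0,0,0],"spin":0,"fingers":1},{"xyz":[0.02,0,0],"spin":0,"fingers":1},{"xyz":[0.02,0,0],"spin":0,"fingers":1}]'
python3 k.py 3 0 0.0
```

```text
clock: 17.8
tool_pos: [0.4848, -0.0964, 0.2947]
eef_rot: [0.996, 0.087, 0.0, 0.0]
contact_force: [-2.0, -1.7, -0.2]
finger_gap: 0.004
finger_force: 1.6
t17.85 x-0.1990 Y-0.1023 z0.295 F-2.79 tilt 0.0752 [0.077 0.075 0.085 0.071] pred 0.0869 | th 0.0733 w -0.060+-0.020 k 0.796+-0.020 e 0.0320 P 3.41
rows x: [0.05, 0.02, 0.03] next [0.03, 0.04, 0.02]  y: -0.0
pred th [0.066, 0.059, 0.054, 0.049, 0.046, 0.044, 0.041, 0.04, 0.036, 0.037] w [-0.058 -0.048 -0.04  -0.03 ] e [0.036, 0.038, 0.041, 0.044]
```

```bash

python3 -m pendant '[{"xyz":[0.03,0,0],"spin":0,"fingers":1},{"xyz":[0.03,0,0],"spin":0,"fingers":1},{"xyz":[0.03,0,0],"spin":0,"fingers":1},{"xyz":[0.03,0,0],"spin":0,"fingers":1}]'
python3 k.py 3 0 0.0
```

```text
clock: 18.35
tool_pos: [0.4908, -0.0953, 0.2947]
eef_rot: [0.996, 0.087, -0.0, -0.0]
contact_force: [-2.7, -1.0, -1.3]
finger_gap: 0.005
finger_force: 1.8
t18.40 x-0.1929 Y-0.1023 z0.295 F-3.27 tilt 0.0525 [0.054 0.052 0.059 0.049] pred 0.0465 | th 0.0511 w -0.026+-0.014 k 0.789+-0.020 e 0.0428 P 3.84
rows x: [0.04, 0.01, 0.05] next [-0.03, 0.1, -0.13]  y: -0.0
pred th [0.048, 0.046, 0.043, 0.042, 0.038, 0.037, 0.03, 0.028, 0.019, 0.015] w [-0.024 -0.014 -0.024  0.001] e [0.046, 0.046, 0.05, 0.048]
```

```bash

python3 -m pendant '[{"xyz":[-0.06,0,0],"spin":0,"fingers":1},{"xyz":[0,0,0],"spin":0,"fingers":1},{"xyz":[0,0,0],"spin":0,"fingers":1},{"xyz":[0.02,0,0],"spin":0,"fingers":1}]'
python3 k.py 3 0 0.0
```

```text
clock: 18.9
tool_pos: [0.4887, -0.0957, 0.2947]
eef_rot: [0.996, 0.087, -0.0, 0.0]
contact_force: [-2.9, -0.8, -1.1]
finger_gap: 0.007
finger_force: 1.9
t18.95 x-0.1950 Y-0.1023 z0.295 F-3.92 tilt 0.0188 [0.019 0.018 0.023 0.017] pred 0.0358 | th 0.0154 w -0.090+-0.022 k 0.812+-0.019 e 0.0480 P 4.11
rows x: [0.11, 0.04, 0.23] next [0.0, 0.0, 0.0]  y: -0.0
pred th [0.004, 0.0, 0.0, 0.0, 0.0, 0.0, 0.0, 0.0, 0.0, 0.0] w [-0.08  0.    0.    0.  ] e [0.056, 0.059, 0.071, 0.071]
```

Landing at about 0.1 rad/s; let it touch down, then ease off slowly.

```bash

python3 -m pendant '[{"xyz":[0.08,0,0],"spin":0,"fingers":1},{"xyz":[0,0,0],"spin":0,"fingers":1},{"xyz":[0,0,0],"spin":0,"fingers":1},{"xyz":[0,0,0],"spin":0,"fingers":1},{"xyz":[0,0,0],"spin":0,"fingers":1}]'
python3 k.py 3 0 0.0
```

```text
clock: 19.58
tool_pos: [0.4926, -0.095, 0.2947]
eef_rot: [0.996, 0.087, -0.0, 0.0]
contact_force: [-4.3, -3.3, -0.3]
finger_gap: 0.003
finger_force: 2.0
t19.62 x-0.1911 Y-0.1023 z0.295 F-3.65 tilt 0.0011 [ 0.     0.     0.005 -0.   ] pred 0.0000 | th 0.0000 w -0.000+-0.001 k 0.812+-0.025 e 0.0552 P 4.41
rows x: [0.31, 0.0, 0.0] next [0.0, 0.0, 0.0]  y: -0.0
pred th [0.0, 0.0, 0.0, 0.0, 0.0, 0.0, 0.0, 0.0, 0.0, 0.0] w [0. 0. 0. 0.] e [0.071, 0.071, 0.071, 0.071]
```

```bash

python3 -m pendant '[{"xyz":[-0.12,0,0.05],"spin":0,"fingers":1},{"xyz":[-0.14,0,0.05],"spin":0,"fingers":1},{"xyz":[-0.14,0,0.05],"spin":0,"fingers":1},{"xyz":[-0.14,0,0.05],"spin":0,"fingers":1},{"xyz":[-0.14,0,0.04],"spin":0,"fingers":1},{"xyz":[-0.14,0,0],"spin":0,"fingers":1},{"xyz":[-0.14,0,0],"spin":0,"fingers":1},{"xyz":[-0.14,0,0],"spin":0,"fingers":1}]'
python3 -m pendant '[{"xyz":[-0.2,0,0],"spin":0,"fingers":1},{"xyz":[-0.3,0,0],"spin":0,"fingers":1},{"xyz":[-0.3,0,0],"spin":0,"fingers":1},{"xyz":[-0.3,0,0],"spin":0,"fingers":1},{"xyz":[0,0,0],"spin":0,"fingers":1},{"xyz":[0,0,0],"spin":0,"fingers":1},{"xyz":[0,0,0],"spin":0,"fingers":1},{"xyz":[0,0,0],"spin":0,"fingers":1}]'
python3 eimg.py; python3 - <<'E'
import cv2; from cell import viewer
cv2.imwrite("pics/end.png",viewer.get_image("top")[:,:,::-1])
E
```

```text
clock: 20.62
tool_pos: [0.4385, -0.1045, 0.2829]
eef_rot: [0.996, 0.087, 0.001, -0.0]
contact_force: [0.6, -0.3, -1.0]
finger_gap: 0.006
finger_force: 0.0
clock: 21.62
tool_pos: [0.3846, -0.1141, 0.2826]
eef_rot: [0.996, 0.088, -0.0, -0.0]
contact_force: [0.7, 0.4, -0.9]
finger_gap: 0.008
finger_force: 0.0
0.003921288838647016 0.0 [(np.float64(-0.0012), 231, 240, [-0.1, -0.3]), (np.float64(0.0001), 190, 188, [-0.1, -0.2])] 0.7214529863551243
```

View pics/end.png

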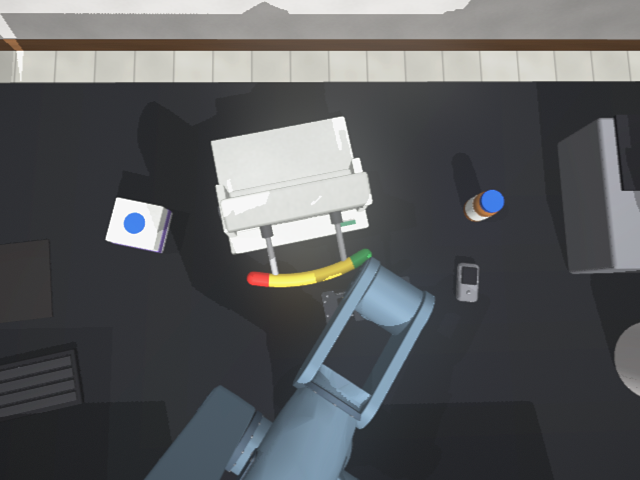

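The picture shows the hood on its rest and the edge fully out, with red at (258,279) and green at (362,257). The bystanders have not moved, and the gripper stands clear of the edge.

```bash
python3 -c "
from cell import workorder; print(workorder.job_done())"
```

```text
the job is handed in; nothing more can be done
None
```

I pushed the safety edge at its red end until the hood floated, slid along it to the green end and held there, eased the hood back onto its rest, took the hand clear and handed the job in; by my own measurements it stayed within the limits throughout, but handing in returned no verdict.

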